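# Test-fire the snap trap beside the sink

### The arm

A 6-joint arm with a two-finger parallel gripper is mounted at the origin on the work surface. World frame = base frame: x ahead of the robot, y to its left, z up, the work surface at z = 0. Lengths are in m, angles in rad, forces in N, time in s.
With the tool pointing down it reaches from about 0.25 to 0.725 m from the base axis. Payload 4 kg.
Tool frame: the origin (TCP) lies between the finger pads; the fingertips stand 19 mm ahead of it and the grasp point (between the pads) is the TCP; z points along the fingers, y is the direction in which the jaws open and shut (so a half turn about z gives the same grasp; the last joint's range is limited). The gripper opens to 85 mm and grips with 20 to 120 N. Pads are 22 mm wide; open, the fingers measure 114 mm over their backs; the gripper's body (76 mm by 85 mm) begins 54 mm behind the grasp point. The pads swing forward as they close: fully open they stand 13 mm farther back than shut.
Start: joints at [1.21, 0.241, 0.005, 1.335, 0, 1.571], TCP at [0.177, 0.468, 0.25] pointing down, gripper open.
Joint ranges: [-2.72, 2.72], [-1.05, 1.87], [-1.09, 1.28], [-1.99, 2.15], [-1.42, 1.44], [-3.14, 3.14]. Speed limits (rad/s): [2.79, 2.79, 3.14, 3.14, 3.14, 3.14].

### API

Orientations are given as a unit quaternion [x, y, z, w].
In Python, from bench import monitor, imaging, job gives the robot as it stands.
- The arm moves only by the shell command python3 -m handwheel 'ROWS'. ROWS is JSON, a list of rows, each a list of 5 numbers: the closure, from -1 (fully open) to 1 (shut), so that 0 is half open, then the shift along the world's x, y, z in units of 50 mm (1.0 is 50 mm), then the turn about the world's z in units of 8 degrees (1.0 is 8 degrees). A call has exactly 10 rows; each row is the pose to reach, as a shift and turn from the pose commanded when the call began; what a row does not reach only later rows make up. A row lasts 1/10 s, in which the tool goes at most 50 mm and 8.59 degrees, less where a joint would pass 70% of its speed; a pose out of reach is approached as far as the arm can. A call with a gripper value outside its range is refused whole. The fingers move at their own pace and stop on an object; the grip force is fixed at half the most. Time passes only in rows, so rows that repeat a pose let the fingers close, or fill a call up. It gives the time, the measured TCP pose, the force and the opening at its end, in the units of the state.
- monitor.get_state(): the state, without advancing time (a new reading comes with each control period).
- imaging.snapshot(name): name is "scene" or "side" or "wrist"; returns (picture, depth): 480x640x3 uint8, red, green, blue; 480x640 float32, m along the optical axis (not along the pixel's ray), 0 where there is no reading.
- imaging.camera_params(name): a dict with "fx", "fy", "cx", "cy" (pixels), "R" (3x3) and "t" (3): a world point X has camera coordinates R X + t. Camera axes: x right, y down, z forward; pixel columns grow to the right and rows downward; lengths in m; the calibration is good to about 2 mm. A picture is of the moment at which its call begins: read the wrist's pose just before it. camera_params takes no time and is no camera call; for the wrist camera it gives the pose at the moment of the call.
- job.finish_job(): hands the job in, once; it reports no verdict.
The state is a dict: "t": time; "qpos": joint angles; "joint_vel": joint speeds; "joint_torque": joint torques, N m; "ee_pos": TCP position; "orientation": TCP orientation; "force": force on the tool from outside, world axes, zero at the start; "wrist_torque": the same for the moment, N m; "grip_width": opening from 0.0 (shut) to 1.0 (fully open).
Only numpy, scipy, OpenCV 4.12 (cv2) and the standard library are available. Lean on these libraries where they do the work, as an engineer would, in place of code of your own. Each camera call takes 0.05 s, during which the arm holds its last target.

### The job

Check that the snap trap on the counter still works: press its set tab down until the sear catches and the jaw stays open by itself, without forcing the tab hard against its end stop. Then, keeping your own fingers and hand off the bow and the pedal, trip the pedal with the brush so that the trap snaps, draw the brush out so that the jaw shuts fully, and lay the brush flat on the counter clear of the trap. Do not disturb the other things on the counter.

Things in the scene. Friction and masses are not known exactly. Their poses are not given: they have to be found in the camera images.
- trap: Snap trap, grey plastic base, 150 mm long (x), 76 mm wide (y), stuck to the counter. Origin: centre of its underside. +x points out of its mouth (toothed bow, pedal), -x to the set tab's end. Base plate 6 mm thick; bite lip 11 mm high at x = 60 to 68 mm. The jaw (bow and set tab are one rigid rocker) turns about a pivot along y at x = -20, z = 34 mm.
- jaw (a joint): Opening of the jaw, rad: 0 shut (bow on the base), grows as the bow lifts and the tab goes down. The sear catches somewhere from 0.77 to 1.21, different from trap to trap and not to be seen beforehand; a firm stop follows about 0.05 later. Once caught, the jaw stays up (0.77 to 1.21) when the tab is let go. The spring shuts it with 0.22 N m at 0, rising evenly to about 0.5 N m at the catch.
- tab_press (a point): Point on top of the rolled edge at the tab's tip, where it is pressed: 54 mm from the pivot, mid-width. It moves with the jaw in an arc: shut it lies at x = -50, z = 79 mm of the trap, at 0.5 rad at x = -68, z = 59 mm, at 1.0 rad at x = -74, z = 33 mm. The tab is 40 mm wide, 5 mm thick, ribbed, its edge 8 mm thick; shut it slopes up and backwards at 52 degrees, caught it lies about level.
- tab: The black set tab (part of the jaw; origin on the pivot, y along it). Pressed at its edge it takes 7 to 11 N all the way down to the catch (more if pressed nearer the pivot); past the catch, at the stop, the force climbs steeply, about 3 to 6 N per mm. 13 to 16 N there is firm enough to be sure of the catch; above 22 N the tab counts as forced.
- bow: The black toothed bow of the jaw, 62 mm wide, 7 mm thick bars, 84 mm from the pivot to its front bar; shut, the front bar lies at x = 62, z = 14 mm of the trap; caught, it stands 93 mm above the counter. Frame as the tab.
- pedal: The black trip pedal inside the jaw, a plate 42 mm wide and 38 mm long (x = 12 to 50 mm of the trap), top 17 to 29 mm above the counter. Origin on its hinge (x = 9, z = 4 to 16 mm of the trap). Pushed down at its front part by 3 to 5 mm with 3 to 6 N it lets the sear go; it can go down 9 mm at most.
- pedal_press (a point): Point fixed in the trap, over the front part of the pedal (x = 39 mm, mid-width, z = 23 mm of the trap), axes as the trap: the place to push the pedal down.
- brush_mid (a point): Middle of the brush (half-way along, 8 mm up), lying flat on the counter. The brush is 230 mm long, 55 g: a square wooden handle 16 mm wide and 16 mm thick from x = -115 mm (its plain butt end) to +45 mm, then a grey silicone head 34 mm wide, 10 mm thick, to x = +115 mm. x runs along the brush to the head, z up.
- brush: The same brush; origin on its underside, below the middle.
- moka_base: Aluminium moka pot base, 86 mm wide, 66 mm high; bystander.
- moka_top: Aluminium moka pot top with black handle, 95 mm high; bystander.
- ramekin: Glass ramekin, 88 mm wide, 45 mm high; bystander.
- dosing_tray: White plastic tray, 170 x 100 x 22 mm; bystander.
- dosing_cup: Steel dosing cup, 58 mm wide, 52 mm high; bystander.
- scoop: Steel spoon, 150 mm long; bystander.
- spare_hook: Loose steel S-hook, 85 mm long; bystander.
Not all that is in view belongs to the job. What is shaped like the brush but pink or red is not meant.

How it is judged:
On the way, in this order (a step that is already met when the one before it is completed fails the run):
1. the jaw stands caught open by itself, with nothing touching the set tab (value of joint jaw above 0.65 rad and contact force between anything else and tab below 0.1 N), for 0.3 s.
2. the brush presses on the pedal while the jaw is still caught (value of joint jaw above 0.65 rad and contact force between brush and pedal above 0.2 N).
3. the trap has snapped (value of joint jaw below 0.5 rad), for 0.1 s.
At the end, for the whole second after the job is handed in: The jaw is shut again (below 0.08 rad); the brush lies flat and at rest on the counter (its middle under 18 mm high, tilt under 0.15 rad), not touching the trap, its middle at least 100 mm from the trap's centre (value of joint jaw below 0.08 rad and height (world z) of brush_mid below 0.018 m and angle between brush_mid's own z axis and vertical below 0.15 rad and horizontal distance between brush_mid and trap above 0.1 m and contact force between brush and trap below 0.05 N and linear speed of brush below 0.02 m/s).
It fails at once if the set tab is loaded above 22 N (contact force between anything else and tab above 22 N).
It fails at once if the robot touches the bow or the pedal (contact force between any of the fingers, the arm and bow above 0.3 N or contact force between any of the fingers, the arm and pedal above 0.3 N).
It fails at once if a bystander is shifted by more than 20 mm (distance of any of moka_base, moka_top, ramekin, dosing_tray, dosing_cup, scoop, spare_hook from where it was at the start of the episode above 0.02 m).
It also fails if it takes over 72 s, if anything falls off the work surface, if the arm or the gripper's body presses on something with over 40 N, if the wrist force passes 120 N, or if a joint passes its speed limit or range.

## Working session

There is one attempt and no reset: what is moved stays moved. The work goes in short steps, Python scripts to look and compute and a shell command to move; the robot and the scene stay as the last step left them, time stands still between calls to the robot, and variables do not carry over. Pictures are saved under pics/ and viewed, and the job is handed in when it is done.

```bash
ls; mkdir -p pics
python3 - <<'E'
from bench import monitor, imaging, job
import cv2
s=monitor.get_state();print(s)
for n in ("scene","side","wrist"):
    p,d=imaging.snapshot(n);cv2.imwrite(f"pics/{n}0.png",p[:,:,::-1])
    import numpy as np
    np.savez(f"pics/{n}0.npz",p=p,d=d,**{k:np.array(v) for k,v in imaging.camera_params(n).items()})
E
```

```text
pics
{'t': 0.0, 'qpos': array([1.21003667e+00, 2.41383673e-01, 3.72138524e-03, 1.33519387e+00,
       9.85383472e-06, 1.57079310e+00]), 'joint_vel': array([0.0010923 , 0.00187877, 0.00104604, 0.00043415, 0.00071339,
       0.00077787]), 'joint_torque': array([-1.04355000e-03, -3.72323871e+01,  2.52405971e+01,  1.69316382e-02,
       -1.81780247e-04, -8.18390390e-06]), 'ee_pos': array([0.17628099, 0.46726165, 0.24942646]), 'orientation': array([ 1.79401576e-01,  9.83775388e-01, -1.01232007e-03, -1.89618532e-04]), 'force': array([-0.19197878, -0.19465707,  0.26842026]), 'wrist_torque': array([ 0.04020678, -0.03286191, -0.01347925]), 'grip_width': 1.0004276005943402}
```

View pics/scene0.png

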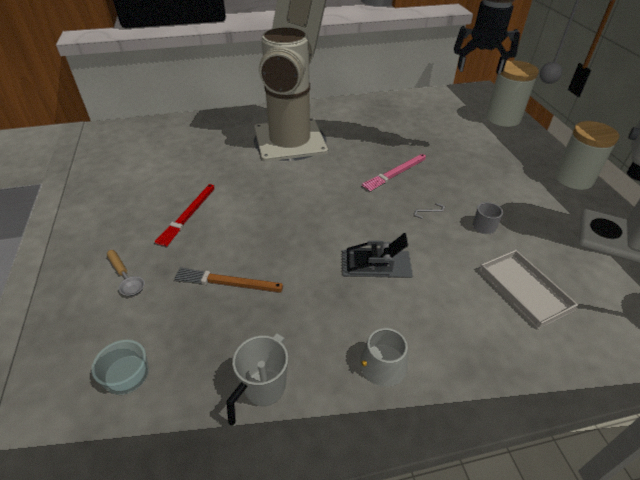

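View pics/side0.png

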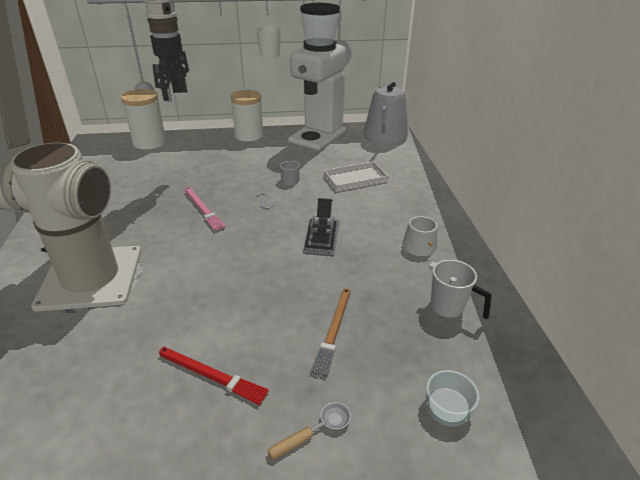

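View pics/wrist0.png

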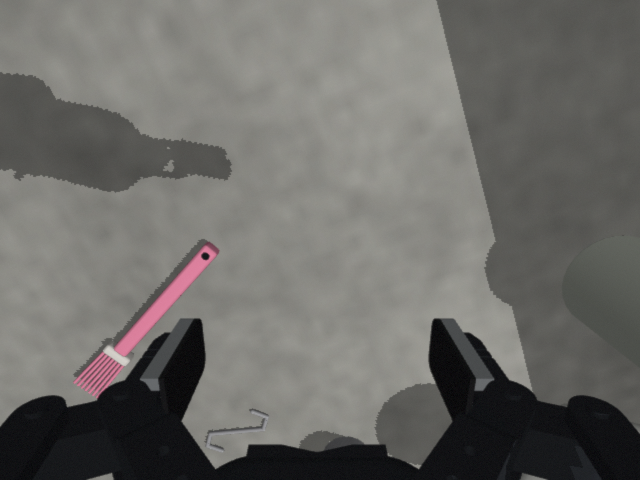

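Brush candidates in the scene view are red at (185,215), pink at (395,172), and wooden with a grey head at (230,281). I choose the wooden one. The trap is at (377,258), with its tab toward the right (world +y). Next I measure both.

```bash
cat > h.py <<'E'
import numpy as np,cv2
def load(n):
    f=np.load(f"pics/{n}.npz");return f
def cloud(f):
    d=f['d'];v,u=np.mgrid[:480,:640]
    c=np.stack([(u-f['cx'])/f['fx']*d,(v-f['cy'])/f['fy']*d,d],-1)
    W=(c-f['t'])@f['R']
    W[d==0]=np.nan
    return W
def proj(f,X):
    c=f['R']@np.asarray(X)+f['t'];return c[0]/c[2]*f['fx']+f['cx'],c[1]/c[2]*f['fy']+f['cy']
E
python3 - <<'E'
from h import *
np.set_printoptions(precision=4,suppress=True)
for n,box,bb in (("scene0",(330,225,420,285),(165,260,290,298)),("side0",(295,190,350,262),(305,283,355,383))):
    f=load(n);W=cloud(f)
    cv2.imwrite(f"pics/c_{n}.png",np.hstack([cv2.resize(f['p'][b[1]:b[3],b[0]:b[2],::-1],(390,390)) for b in (box,bb)]))
    print(n,f['t'],'cam',-f['R'].T@f['t'])
    for nm,b in (("trap",box),("brush",bb)):
        w=W[b[1]:b[3],b[0]:b[2]].reshape(-1,3)
        g=w[(w[:,2]<0.15)&(w[:,2]>(0.004 if nm=='trap' else 0.006))]
        (c,s,a)=cv2.minAreaRect((g[:,:2]*1000).astype(np.float32))
        print(nm,len(g),c,s,a,'zmed',np.median(w[:,2]),'zmax',g[:,2].max())
        print(cv2.boxPoints((c,s,a)))
E
```

```text
scene0 [-0.0978 -0.2872  1.3449] cam [ 1.1602 -0.1747  0.724 ]
trap 2021 (542.4754638671875, 97.12847900390625) (148.29766845703125, 80.74925231933594) 76.00216674804688 zmed nan zmax 0.0814930386180457
[[485.3643  34.9475]
 [563.7157  15.4155]
 [599.5867 159.3094]
 [521.2352 178.8415]]
brush 967 (528.68896484375, -222.42669677734375) (228.46710205078125, 32.63386535644531) 66.89532470703125 zmed nan zmax 0.018272903293301848
[[ 468.8542 -321.0945]
 [ 498.8705 -333.9005]
 [ 588.5237 -123.7589]
 [ 558.5074 -110.9529]]
side0 [-0.5225  0.0909  1.0798] cam [ 0.412  -0.8663  0.726 ]
trap 1386 (543.243896484375, 160.1185302734375) (318.75946044921875, 108.1098861694336) 77.41096496582031 zmed nan zmax 0.08287990426333394
[[455.7507  16.3522]
 [561.2614  -7.2111]
 [630.7371 303.8849]
 [525.2264 327.4482]]
brush 948 (524.8307495117188, -223.7841339111328) (229.27337646484375, 31.224660873413086) 68.27912902832031 zmed nan zmax 0.01990447197733779
[[ 467.9016 -324.5035]
 [ 496.9092 -336.0593]
 [ 581.7599 -123.0648]
 [ 552.7523 -111.509 ]]
```

Run:
```python
import cv2
a=cv2.imread("pics/c_scene0.png");b=cv2.imread("pics/c_side0.png")
cv2.imwrite("pics/cc.png",cv2.resize(cv2.vconcat([a,b]),(600,600)))
```

```text
(no output)
```

View pics/cc.png

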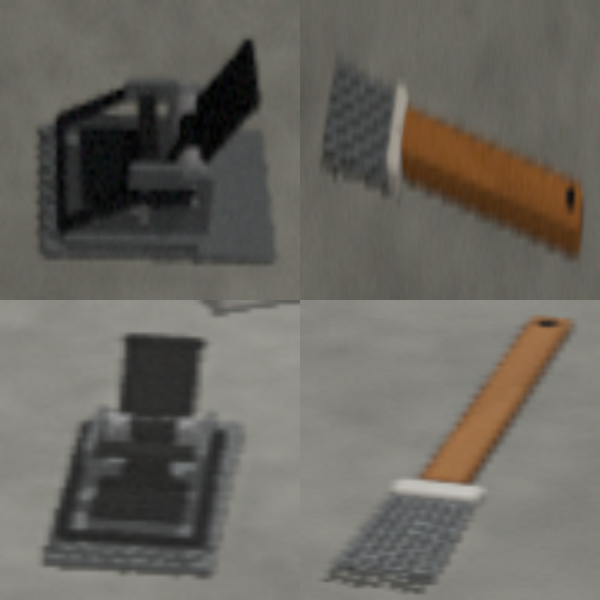

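The crop confirms the brush: wooden handle, grey head, butt at the +y end. The trap's tab points to world +y. Next I refine the trap axis and the tab edge.

Run:
```python
from h import *
from scipy.spatial.transform import Rotation as Ro
np.set_printoptions(precision=4,suppress=True)
T={}
for n,box in (("scene0",(330,225,420,285)),("side0",(295,190,350,262))):
    f=load(n);W=cloud(f)
    w=W[box[1]:box[3],box[0]:box[2]].reshape(-1,3)
    w=w[(w[:,2]<.15)&(w[:,2]>.004)&(w[:,1]<.22)&(w[:,1]>0)]
    g=w[w[:,2]>.0]
    print(n,cv2.minAreaRect((g[:,:2]*1000).astype(np.float32)))
    b=w[(w[:,2]<.009)]
    print(' base',len(b),cv2.minAreaRect((b[:,:2]*1000).astype(np.float32)))
    t=w[w[:,2]>.074]; print(' tab top',len(t),t.mean(0),t.max(0),t.min(0))
    for z0,z1 in((.05,.06),(.06,.07),(.07,.09)):
        t=w[(w[:,2]>z0)&(w[:,2]<z1)]; print('  ',z0,t.mean(0))
    for a in (74,76,78):
        th=np.radians(a-180);ex=np.array([np.cos(th),np.sin(th)])
        c=np.array([.5425,.097]);t=w[w[:,2]>.074][:,:2]-c
        print('   a',a,'tab tip in trap',(t@ex).mean(),(t@np.array([-ex[1],ex[0]])).mean())
from bench import monitor
s=monitor.get_state();print(Ro.from_quat(s['orientation']).as_matrix())
```

```text
scene0 ((542.4754638671875, 97.12847900390625), (148.29766845703125, 80.74925231933594), 76.00216674804688)
 base 633 ((542.4754638671875, 97.12847900390625), (148.29766845703125, 80.74925231933594), 76.00216674804688)
 tab top 61 [0.5583 0.1467 0.0779] [0.5768 0.1547 0.0815] [0.5377 0.1399 0.074 ]
   0.05 [0.5532 0.1303 0.0552]
   0.06 [0.5572 0.1372 0.0652]
   0.07 [0.5572 0.1458 0.0765]
   a 74 tab tip in trap -0.05211524973066726 0.0015154756755949663
   a 76 tab tip in trap -0.0520306131902951 0.0033333484748856034
   a 78 tab tip in trap -0.05188258536245215 0.005147160102522577
side0 ((533.4199829101562, 117.55982208251953), (207.93093872070312, 106.9476547241211), 75.88729095458984)
 base 285 ((533.4199829101562, 117.55982208251953), (207.93093872070312, 106.9476547241211), 75.88729095458984)
 tab top 57 [0.556  0.144  0.0778] [0.5741 0.1525 0.0829] [0.5388 0.1347 0.074 ]
   0.05 [0.552  0.1277 0.055 ]
   0.06 [0.5537 0.1352 0.0648]
   0.07 [0.5555 0.1428 0.0762]
   a 74 tab tip in trap -0.048938864476379185 -2.4298113280129966e-05
   a 76 tab tip in trap -0.04890990023434834 0.0016836584278914944
   a 78 tab tip in trap -0.04882134681287451 0.0033895636906164455
[[-0.9356  0.353  -0.0006]
 [ 0.353   0.9356 -0.0016]
 [-0.     -0.0017 -1.    ]]
```

```bash
python3 -m handwheel '[[1,0.7,-0.6,0,-1],[1,1.5,-1.2,0,-2],[1,2.2,-1.8,0,-3],[1,3,-2.4,0,-4],[1,3.7,-3,0,-5],[1,4.4,-3.6,0,-6],[1,5.1,-4.2,0,-7],[1,5.8,-4.8,0,-8],[1,6.5,-5.4,0,-9],[1,7.1,-6,-0.3,-10]]'
```

```text
t: 1.15
ee_pos: [0.5342, 0.1666, 0.2368]
orientation: [0.772, 0.636, 0.002, 0.001]
force: [0.8, 0.5, 0.4]
grip_width: 0.002
```

```bash
python3 -m handwheel '[[1,0.2,-0.2,-0.4,-0.3],[1,0.4,-0.35,-0.8,-0.54],[1,0.5,-0.38,-1.2,-0.54],[1,0.5,-0.38,-1.6,-0.54],[1,0.5,-0.38,-1.9,-0.54],[1,0.5,-0.38,-2.1,-0.54],[1,0.5,-0.38,-2.1,-0.54],[1,0.5,-0.38,-2.1,-0.54],[1,0.5,-0.38,-2.1,-0.54],[1,0.5,-0.38,-2.1,-0.54]]'
cat > look.py <<'E'
import sys
from h import *
from bench import monitor,imaging
np.set_printoptions(precision=4,suppress=True)
tag=sys.argv[1]
for n in sys.argv[2:]:
    pr={k:np.array(v) for k,v in imaging.camera_params(n).items()}
    p,d=imaging.snapshot(n)
    np.savez(f"pics/{n}{tag}.npz",p=p,d=d,**pr);cv2.imwrite(f"pics/{n}{tag}.png",p[:,:,::-1])
s=monitor.get_state();print(s['t'],s['ee_pos'],s['force'],s['orientation'],s['qpos'])
E
python3 look.py 1 scene side
python3 - <<'E'
import cv2
a=cv2.imread("pics/scene1.png")[170:300,320:460];b=cv2.imread("pics/side1.png")[130:265,260:390]
cv2.imwrite("pics/v1.png",cv2.hconcat([cv2.resize(a,(400,400)),cv2.resize(b,(400,400))]))
E
```

```text
t: 2.15
ee_pos: [0.5572, 0.149, 0.1314]
orientation: [0.793, 0.609, 0.001, 0.0]
force: [-0.3, 0.1, -0.1]
grip_width: 0.003
2.25 [0.5569 0.149  0.1311] [0.6449 0.5328 1.3722] [0.7933 0.6089 0.0007 0.0003] [ 0.2614  0.4642  0.0092  1.1144 -0.      2.0937]
```

View pics/v1.png

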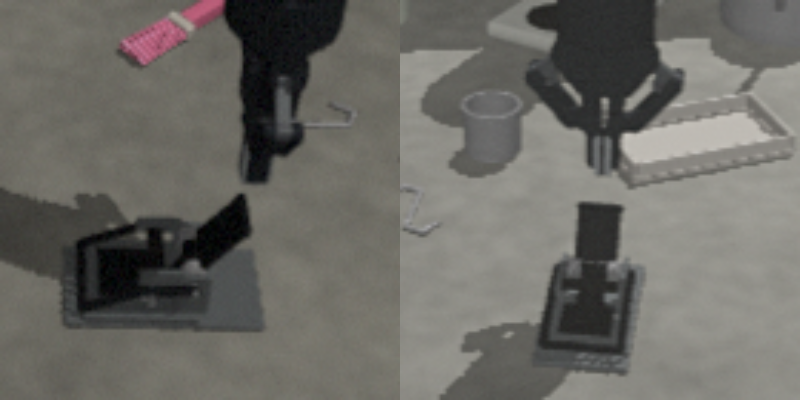

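```bash
python3 -m handwheel '[[1,0,0,-0.3,0],[1,0,0,-0.55,0],[1,0.01,0.05,-0.68,0],[1,0.03,0.12,-0.76,0],[1,0.05,0.18,-0.84,0],[1,0.06,0.24,-0.92,0],[1,0.075,0.29,-1.0,0],[1,0.085,0.33,-1.06,0],[1,0.09,0.35,-1.12,0],[1,0.09,0.35,-1.12,0]]'
```

```text
t: 3.25
ee_pos: [0.5616, 0.1678, 0.0755]
orientation: [0.793, 0.609, 0.001, -0.001]
force: [-2.6, 1.4, 8.4]
grip_width: 0.003
```

```bash
python3 look.py 2 side scene
python3 - <<'E'
import cv2
a=cv2.imread("pics/scene2.png")[170:300,320:460];b=cv2.imread("pics/side2.png")[130:265,260:390]
cv2.imwrite("pics/v2.png",cv2.hconcat([cv2.resize(a,(400,400)),cv2.resize(b,(400,400))]))
E
```

```text
3.35 [0.5615 0.1677 0.0758] [-2.5293  2.4188  9.0827] [ 0.7931  0.6091  0.0014 -0.0005] [ 0.2892  0.5335 -0.0344  1.0005  0.002   2.1209]
```

View pics/v2.png

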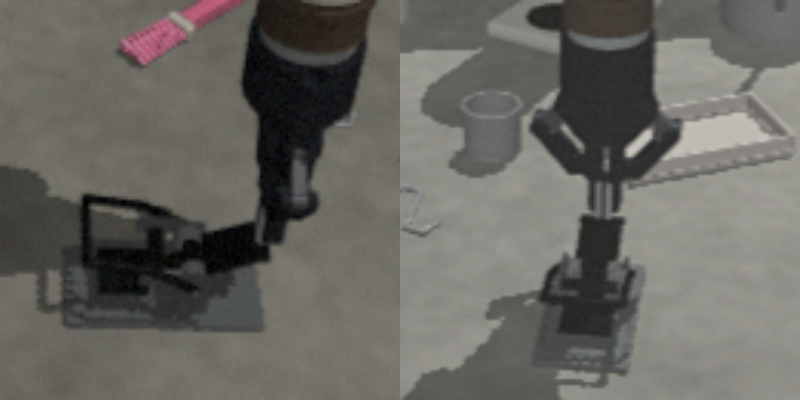

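```bash
python3 -m handwheel '[[1,0.005,0.02,-0.04,0],[1,0.01,0.04,-0.08,0],[1,0.015,0.06,-0.12,0],[1,0.015,0.06,-0.15,0],[1,0.015,0.06,-0.18,0],[1,0.015,0.06,-0.18,0],[1,0.015,0.06,-0.18,0],[1,0.015,0.06,-0.18,0],[1,0.015,0.06,-0.18,0],[1,0.015,0.06,-0.18,0]]'
python3 -m handwheel '[[1,0.002,0.01,-0.02,0],[1,0.002,0.01,-0.04,0],[1,0.002,0.01,-0.04,0],[1,0.002,0.01,-0.04,0],[1,0.002,0.01,-0.04,0],[1,0.002,0.01,-0.04,0],[1,0.002,0.01,-0.04,0],[1,0.002,0.01,-0.04,0],[1,0.002,0.01,-0.04,0],[1,0.002,0.01,-0.04,0]]'
```

```text
t: 4.35
ee_pos: [0.5624, 0.1707, 0.067]
orientation: [0.793, 0.609, 0.002, -0.001]
force: [-2.5, 2.7, 7.9]
grip_width: 0.002
t: 5.35
ee_pos: [0.5624, 0.1712, 0.065]
orientation: [0.793, 0.609, 0.002, -0.001]
force: [-1.9, 2.7, 8.4]
grip_width: -0.005
```

```bash
python3 -m handwheel '[[1,0.002,0.01,-0.02,0],[1,0.002,0.01,-0.04,0],[1,0.002,0.01,-0.04,0],[1,0.002,0.01,-0.04,0],[1,0.002,0.01,-0.04,0],[1,0.002,0.01,-0.04,0],[1,0.002,0.01,-0.04,0],[1,0.002,0.01,-0.04,0],[1,0.002,0.01,-0.04,0],[1,0.002,0.01,-0.04,0]]'
```

```text
t: 6.35
ee_pos: [0.5625, 0.1716, 0.0629]
orientation: [0.793, 0.609, 0.001, -0.0]
force: [-1.8, 1.4, 7.8]
grip_width: 0.001
```

```bash
python3 -m handwheel '[[1,0.002,0.01,-0.02,0],[1,0.002,0.01,-0.04,0],[1,0.002,0.01,-0.04,0],[1,0.002,0.01,-0.04,0],[1,0.002,0.01,-0.04,0],[1,0.002,0.01,-0.04,0],[1,0.002,0.01,-0.04,0],[1,0.002,0.01,-0.04,0],[1,0.002,0.01,-0.04,0],[1,0.002,0.01,-0.04,0]]'
```

```text
t: 7.35
ee_pos: [0.5626, 0.172, 0.0609]
orientation: [0.793, 0.609, 0.001, -0.0]
force: [-0.7, 1.7, 7.7]
grip_width: -0.001
```

```bash
python3 -m handwheel '[[1,0,0,-0.02,0],[1,0,0,-0.04,0],[1,0,0,-0.04,0],[1,0,0,-0.04,0],[1,0,0,-0.04,0],[1,0,0,-0.04,0],[1,0,0,-0.04,0],[1,0,0,-0.04,0],[1,0,0,-0.04,0],[1,0,0,-0.04,0]]'
```

```text
t: 8.35
ee_pos: [0.5627, 0.1722, 0.059]
orientation: [0.793, 0.609, 0.002, -0.0]
force: [-1.7, 2.6, 8.9]
grip_width: 0.001
```

```bash
python3 -m handwheel '[[1,0,0,-0.02,0],[1,0,0,-0.04,0],[1,0,0,-0.04,0],[1,0,0,-0.04,0],[1,0,0,-0.04,0],[1,0,0,-0.04,0],[1,0,0,-0.04,0],[1,0,0,-0.04,0],[1,0,0,-0.04,0],[1,0,0,-0.04,0]]'
```

```text
t: 9.35
ee_pos: [0.5628, 0.1723, 0.057]
orientation: [0.793, 0.609, 0.002, -0.001]
force: [-2.1, 1.7, 8.5]
grip_width: 0.002
```

```bash
python3 -m handwheel '[[1,0,0,-0.02,0],[1,0,0,-0.04,0],[1,0,0,-0.04,0],[1,0,0,-0.04,0],[1,0,0,-0.04,0],[1,0,0,-0.04,0],[1,0,0,-0.04,0],[1,0,0,-0.04,0],[1,0,0,-0.04,0],[1,0,0,-0.04,0]]'
```

```text
t: 10.35
ee_pos: [0.5628, 0.1724, 0.0551]
orientation: [0.793, 0.609, 0.002, -0.001]
force: [-2.1, 3.0, 9.1]
grip_width: -0.0
```

```bash
python3 -m handwheel '[[1,0,0,-0.02,0],[1,0,0,-0.04,0],[1,0,0,-0.04,0],[1,0,0,-0.04,0],[1,0,0,-0.04,0],[1,0,0,-0.04,0],[1,0,0,-0.04,0],[1,0,0,-0.04,0],[1,0,0,-0.04,0],[1,0,0,-0.04,0]]'
```

```text
t: 11.35
ee_pos: [0.5628, 0.1725, 0.0531]
orientation: [0.793, 0.609, 0.002, -0.001]
force: [-2.8, 2.0, 9.7]
grip_width: 0.003
```

```bash
python3 -m handwheel '[[1,0,0,-0.02,0],[1,0,0,-0.04,0],[1,0,0,-0.04,0],[1,0,0,-0.04,0],[1,0,0,-0.04,0],[1,0,0,-0.04,0],[1,0,0,-0.04,0],[1,0,0,-0.04,0],[1,0,0,-0.04,0],[1,0,0,-0.04,0]]'
```

```text
t: 12.35
ee_pos: [0.5629, 0.1724, 0.0517]
orientation: [0.793, 0.609, 0.002, -0.0]
force: [-3.3, 1.6, 12.2]
grip_width: -0.001
```

```bash
python3 -m handwheel '[[1,0,0,-0.01,0],[1,0,0,-0.02,0],[1,0,0,-0.02,0],[1,0,0,-0.02,0],[1,0,0,-0.02,0],[1,0,0,-0.02,0],[1,0,0,-0.02,0],[1,0,0,-0.02,0],[1,0,0,-0.02,0],[1,0,0,-0.02,0]]'
```

```text
t: 13.35
ee_pos: [0.563, 0.1724, 0.0511]
orientation: [0.793, 0.609, 0.002, -0.0]
force: [-3.4, 1.8, 13.7]
grip_width: -0.001
```

```bash
python3 -m handwheel '[[1,0,0,0.04,0],[1,0,0,0.08,0],[1,0,0,0.14,0],[1,0,0,0.2,0],[1,0,0,0.2,0],[1,0,0,0.2,0],[1,0,0,0.2,0],[1,0,0,0.2,0],[1,0,0,0.2,0],[1,0,0,0.2,0]]'
```

```text
t: 14.35
ee_pos: [0.562, 0.1707, 0.0581]
orientation: [0.793, 0.609, -0.0, -0.0]
force: [-0.4, -0.8, 0.6]
grip_width: 0.002
```

```bash
python3 look.py 3 side scene
python3 - <<'E'
import cv2
a=cv2.imread("pics/scene3.png")[170:300,320:460];b=cv2.imread("pics/side3.png")[130:265,260:390]
cv2.imwrite("pics/v3.png",cv2.hconcat([cv2.resize(a,(400,400)),cv2.resize(b,(400,400))]))
E
```

```text
14.45 [0.5621 0.1708 0.0582] [0.2647 0.5339 0.2184] [ 0.7933  0.6088 -0.0001 -0.    ] [ 0.295   0.5566 -0.0466  0.9678  0.      2.1275]
```

View pics/v3.png

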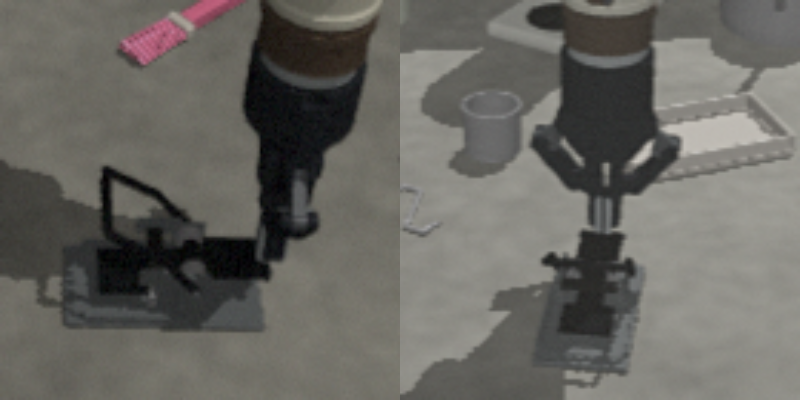

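The jaw stays up (bow raised, no force on the tool, with a gap above the tab). Next, the brush.

```bash
python3 -m handwheel '[[1,0,0,0.9,0],[1,0,0,1.8,0],[0.5,0,-0.5,2.4,0],[0,-0.1,-1.4,2.6,0],[-0.5,-0.2,-2.3,2.6,-0.3],[-1,-0.3,-3.2,2.6,-0.6],[-1,-0.3,-4.1,2.6,-0.9],[-1,-0.4,-5,2.6,-0.94],[-1,-0.48,-6,2.6,-0.94],[-1,-0.48,-7,2.6,-0.94]]'; python3 -m handwheel '[[-1,0,-0.2,-0.2,0],[-1,0,-0.33,-0.7,0],[-1,0,-0.33,-1.2,0],[-1,0,-0.33,-1.4,0],[-1,0,-0.33,-1.4,0],[-1,0,-0.33,-1.4,0],[-1,0,-0.33,-1.4,0],[-1,0,-0.33,-1.4,0],[-1,0,-0.33,-1.4,0],[-1,0,-0.33,-1.4,0]]'; python3 look.py 4 wrist scene side
```

```text
t: 15.45
ee_pos: [0.5374, -0.1807, 0.1886]
orientation: [0.831, 0.556, 0.0, 0.0]
force: [0.5, 0.1, -0.3]
grip_width: 0.999
t: 16.45
ee_pos: [0.5384, -0.1955, 0.1189]
orientation: [0.831, 0.556, 0.0, 0.0]
force: [0.3, -0.2, -0.1]
grip_width: 1.0
16.6 [ 0.5381 -0.1955  0.1184] [-0.5136 -0.7821 -0.7847] [0.8315 0.5555 0.0001 0.0001] [-0.3485  0.469  -0.0189  1.0828  0.      1.6151]
```

View pics/wrist4.png

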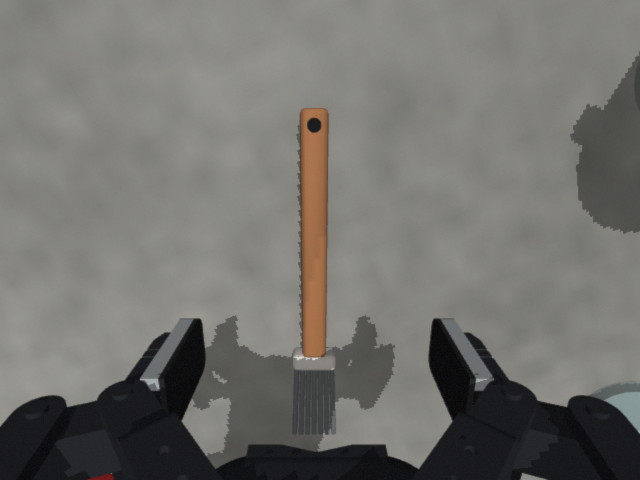

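View pics/scene4.png

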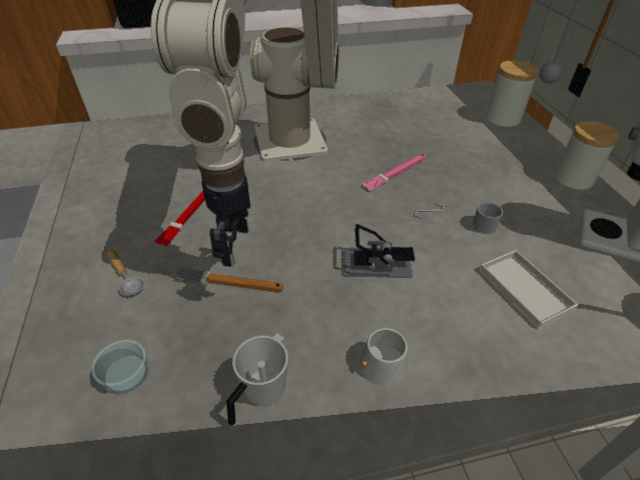

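The trap still stands set (bow up at (370,235)) and the wooden brush is aligned in the wrist view from (314,108) to (314,435). I measure its axis with the wrist camera.

Run:
```python
from h import *
f=load("wrist4");W=cloud(f);p=f['p'].astype(int)
m=(p[...,0]-p[...,2]>50)&(np.mgrid[:480,:640][0]<365)
m[:, :250]=0;m[:,380:]=0
g=W[m];print(m.sum(),np.nanmedian(g[:,2]))
c,s,a=cv2.minAreaRect((g[:,:2]*1000).astype(np.float32));print(c,s,a);print(cv2.boxPoints((c,s,a)))
# trap state
for n in("scene4","side4"):
    W=cloud(load(n)).reshape(-1,3)
    q=W-[.542,.096,0];ex=np.array([-.2588,-.9659]);ey=np.array([.9659,-.2588])
    x=q[:,:2]@ex;y=q[:,:2]@ey
    k=(abs(x)<.09)&(abs(y)<.04)&(q[:,2]>.08)&(q[:,2]<.12)
    print(n,k.sum(),x[k].mean(),x[k].max(),y[k].min(),y[k].max(),q[k,2].max())
    k=(x<-.055)&(x>-.1)&(abs(y)<.03)&(q[:,2]>.02)&(q[:,2]<.12);print('tab',k.sum(),x[k].min(),q[k,2].mean(),y[k].min(),y[k].max())
    k=(x>.0)&(x<.06)&(abs(y)<.02)&(q[:,2]>.014)&(q[:,2]<.035)
    for a in (.02,.03,.04,.05):
        j=k&(abs(x-a)<.005);print('  ped',a,j.sum(),np.median(q[j,2]) if j.sum() else None)
```

```text
5947 0.01591817410772231
(537.9916381835938, -190.70347595214844) (158.41839599609375, 12.725066184997559) 66.64346313476562
[[ 500.74783  -260.8995  ]
 [ 512.43024  -265.94437 ]
 [ 575.2355   -120.50745 ]
 [ 563.55304  -115.462585]]
scene4 123 0.04415971819085796 0.05064331560242754 -0.03253319293441865 0.037419043347709756 0.09037469982516108
tab 151 -0.07898322016395566 0.035753857232603194 -0.01880059519761277 0.02011798832397093
  ped 0.02 50 0.019469417358932196
  ped 0.03 61 0.019564674465038286
  ped 0.04 64 0.019595277349962414
  ped 0.05 21 0.019491028178535683
side4 57 0.048796717341930515 0.05469039728306617 -0.03143507807744791 0.005327674043910575 0.09130002649858705
tab 13 -0.0738160157791632 0.03722987865755237 -0.016951336784404632 -0.009375228659339955
  ped 0.02 7 0.0276398149801548
  ped 0.03 0 None
  ped 0.04 1 0.0204308832749873
  ped 0.05 11 0.02045790602372683
```

```bash
python3 -m handwheel '[[-1,-0.04,0,-0.5,-0.1],[-1,-0.04,0,-1,-0.1],[-1,-0.04,0,-1.5,-0.1],[-1,-0.04,0,-1.8,-0.1],[-1,-0.04,0,-1.92,-0.1],[-1,-0.04,0,-1.92,-0.1],[-0.3,-0.04,0,-1.92,-0.1],[0.5,-0.04,0,-1.92,-0.1],[1,-0.04,0,-1.92,-0.1],[1,-0.04,0,-1.92,-0.1]]'; python3 -m handwheel '[[1,0,0,0,0],[1,0,0,0,0],[1,0,0,0,0],[1,0,0,0.1,0],[1,0,0,0.4,0],[1,0,0,0.8,0],[1,0,0,1.2,0],[1,0,0,1.2,0],[1,0,0,1.2,0],[1,0,0,1.2,0]]'; python3 look.py 5 side scene wrist
```

```text
t: 17.6
ee_pos: [0.5365, -0.1957, 0.023]
orientation: [0.835, 0.55, 0.0, 0.001]
force: [0.1, -0.7, 0.6]
grip_width: 0.332
t: 18.6
ee_pos: [0.5351, -0.1952, 0.081]
orientation: [0.835, 0.55, -0.001, -0.001]
force: [-0.0, -0.0, -0.9]
grip_width: 0.165
18.75 [ 0.5352 -0.1952  0.081 ] [-0.6711 -0.3772 -0.5267] [ 0.8354  0.5497 -0.0007 -0.001 ] [-0.3497  0.5029 -0.0717  0.9987 -0.      1.6279]
```

Run:
```python
from h import *
a=cv2.imread("pics/scene5.png")[180:320,150:430];b=cv2.imread("pics/side5.png")[190:390,270:390]
cv2.imwrite("pics/v5.png",cv2.hconcat([cv2.resize(a,(560,400)),cv2.resize(b,(240,400))]))
f=load("wrist5")
W=cloud(f);p=f['p'].astype(int)
m=(p[...,0]-p[...,2]>50)
m[:, :250]=0;m[:,380:]=0
g=W[m&np.isfinite(W[...,2])];g=g[(g[:,2]>.05)&(g[:,2]<.12)]
v=np.argsort(g[:,1]);print(len(g))
for lo,hi in((0,.1),(.45,.55),(.9,1)):
    s=g[v[int(lo*len(v)):int(hi*len(v))]];print(np.median(s,0))
print(g[:,1].max())
c,s,a=cv2.minAreaRect((g[:,:2]*1000).astype(np.float32));print(c,s,a);print(cv2.boxPoints((c,s,a)))
```

```text
13211
[ 0.51793921 -0.23459058  0.07382621]
[ 0.54657061 -0.16676357  0.07378555]
[ 0.56478885 -0.1213144   0.07356649]
-0.11522609978995568
(540.1078491210938, -181.896484375) (140.2913360595703, 15.25673770904541) 66.98514556884766
[[ 505.66183  -243.47635 ]
 [ 519.7042   -249.44128 ]
 [ 574.55383  -120.31662 ]
 [ 560.5115   -114.351685]]
```

View pics/v5.png

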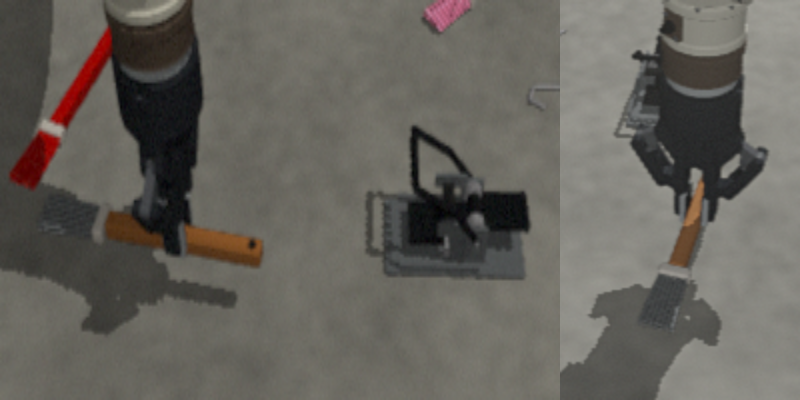

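```bash
python3 -m handwheel '[[1,-0.15,0.2,0,0.4],[1,-0.3,0.6,0,0.8],[1,-0.5,1.0,0,1.04],[1,-0.7,1.5,-0.1,1.04],[1,-0.73,2.0,-0.3,1.04],[1,-0.73,2.4,-0.46,1.04],[1,-0.73,2.58,-0.46,1.04],[1,-0.73,2.58,-0.46,1.04],[1,-0.73,2.58,-0.46,1.04],[1,-0.73,2.58,-0.46,1.04]]'; python3 look.py 6 side scene wrist;  python3 - <<'E'
from h import *
a=cv2.imread("pics/scene6.png")[180:320,220:430];b=cv2.imread("pics/side6.png")[190:330,270:390]
cv2.imwrite("pics/v6.png",cv2.hconcat([cv2.resize(a,(450,400)),cv2.resize(b,(340,400))]))
f=load("wrist6")
W=cloud(f);p=f['p'].astype(int)
m=(p[...,0]-p[...,2]>50)
m[:, :250]=0;m[:,380:]=0
g=W[m&np.isfinite(W[...,2])];g=g[(g[:,2]>.03)&(g[:,2]<.12)]
c,s,a=cv2.minAreaRect((g[:,:2]*1000).astype(np.float32));print(c,s,a);b=cv2.boxPoints((c,s,a))/1000
q=b-[.542,.096];print(np.c_[q@[-.2588,-.9659],q@[.9659,-.2588]],np.median(g[:,2]))
E
```

```text
t: 19.75
ee_pos: [0.5001, -0.0675, 0.0597]
orientation: [0.794, 0.608, 0.0, 0.0]
force: [0.4, -0.4, -0.7]
grip_width: 0.167
19.9 [ 0.4999 -0.0673  0.0596] [ 0.6311  0.1614 -0.6905] [0.7937 0.6083 0.0002 0.0003] [-0.1338  0.4169 -0.2838  0.8694 -0.0002  1.6999]
(503.12451171875, -53.574249267578125) (140.41859436035156, 15.189249038696289) 75.30846405029297
[[ 0.22478172 -0.00605712]
 [ 0.22470013  0.00913142]
 [ 0.08428776  0.00837713]
 [ 0.08436934 -0.00681141]] 0.05251409242876546
```

View pics/v6.png

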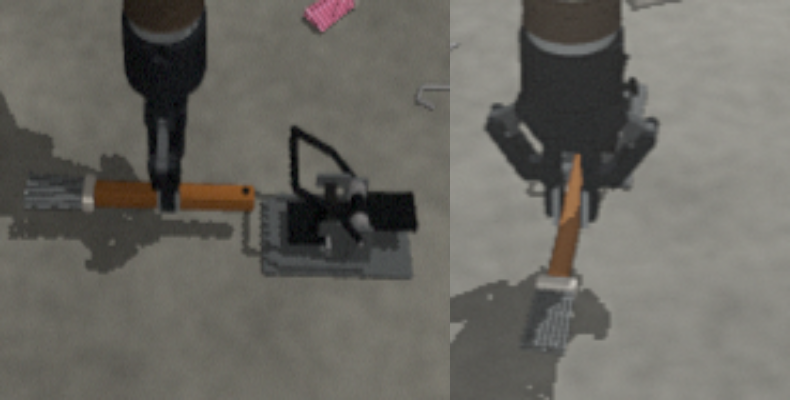

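View pics/wrist6.png

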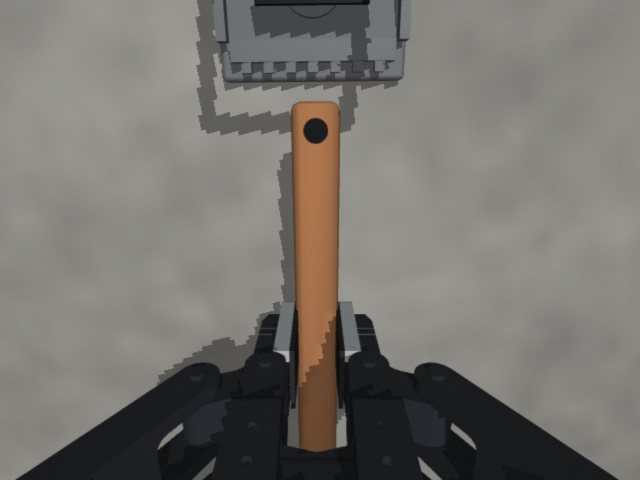

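```bash
python3 -m handwheel '[[1,0.06,0.24,0,0],[1,0.13,0.48,0,0],[1,0.19,0.72,0,0],[1,0.26,0.97,0,0],[1,0.26,0.97,0,0],[1,0.26,0.97,-0.08,0],[1,0.26,0.97,-0.16,0],[1,0.26,0.97,-0.24,0],[1,0.26,0.97,-0.24,0],[1,0.26,0.97,-0.24,0]]'; python3 look.py 7 side scene;  python3 - <<'E'
from h import *
a=cv2.imread("pics/scene7.png")[180:320,220:430];b=cv2.imread("pics/side7.png")[150:330,270:390]
cv2.imwrite("pics/v7.png",cv2.hconcat([cv2.resize(a,(450,400)),cv2.resize(b,(340,400))]))
E
```

```text
t: 20.9
ee_pos: [0.5123, -0.0184, 0.047]
orientation: [0.794, 0.609, -0.0, -0.0]
force: [1.2, 0.0, -0.1]
grip_width: 0.163
21.0 [ 0.5126 -0.0183  0.0474] [-0.6644 -0.2122  0.348 ] [0.7935 0.6086 0.0001 0.    ] [-0.0357  0.4475 -0.2728  0.8503  0.      1.7973]
```

View pics/v7.png

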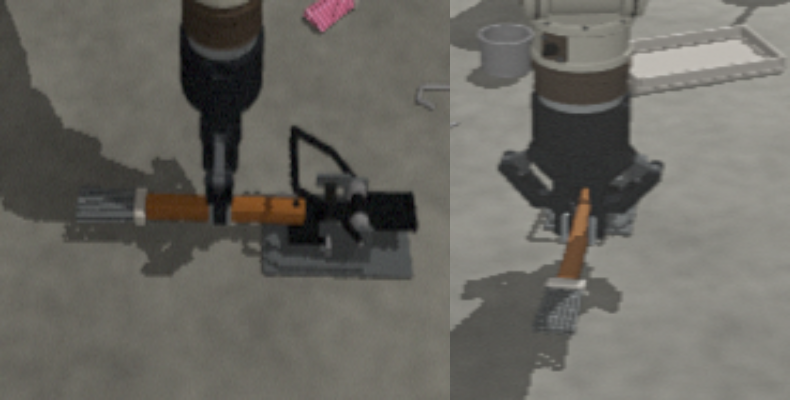

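```bash
python3 -m handwheel '[[1,0,0,-0.03,0],[1,0,0,-0.06,0],[1,0,0,-0.09,0],[1,0,0,-0.12,0],[1,0,0,-0.15,0],[1,0,0,-0.17,0],[1,0,0,-0.19,0],[1,0,0,-0.19,0],[1,0,0,-0.19,0],[1,0,0,-0.19,0]]'; python3 look.py 8 side scene;  python3 - <<'E'
from h import *
a=cv2.imread("pics/scene8.png")[180:320,220:430];b=cv2.imread("pics/side8.png")[150:330,270:390]
cv2.imwrite("pics/v8.png",cv2.hconcat([cv2.resize(a,(450,400)),cv2.resize(b,(340,400))]))
E
```

```text
t: 22.0
ee_pos: [0.5131, -0.0184, 0.0387]
orientation: [0.793, 0.609, 0.0, 0.001]
force: [-0.8, -1.4, 6.3]
grip_width: 0.166
22.1 [ 0.5131 -0.0184  0.0386] [-1.6416 -1.5639  6.1315] [0.7934 0.6087 0.0004 0.0007] [-0.0356  0.4593 -0.2817  0.8282 -0.0005  1.7971]
```

View pics/v8.png

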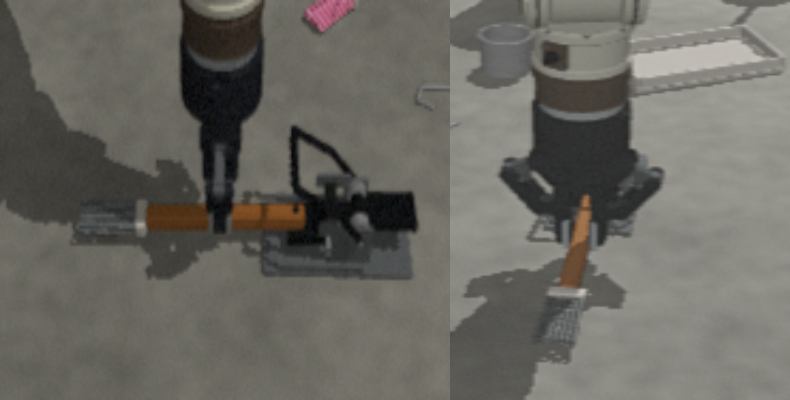

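```bash
python3 -m handwheel '[[1,0,0,-0.02,0],[1,0,0,-0.04,0],[1,0,0,-0.05,0],[1,0,0,-0.05,0],[1,0,0,-0.05,0],[1,0,0,-0.05,0],[1,0,0,-0.05,0],[1,0,0,-0.05,0],[1,0,0,-0.05,0],[1,0,0,-0.05,0]]'; python3 look.py 9 side scene wrist;  python3 - <<'E'
from h import *
a=cv2.imread("pics/scene9.png")[180:320,220:430];b=cv2.imread("pics/side9.png")[150:330,270:390]
cv2.imwrite("pics/v9.png",cv2.hconcat([cv2.resize(a,(450,400)),cv2.resize(b,(340,400))]))
f=load("wrist9")
W=cloud(f);p=f['p'].astype(int)
m=(p[...,0]-p[...,2]>50)
m[:, :250]=0;m[:,380:]=0
g=W[m&np.isfinite(W[...,2])];g=g[(g[:,2]>.01)&(g[:,2]<.12)]
q=g[:,:2]-[.542,.096];x=q@[-.2588,-.9659]
for a in np.arange(.03,.2,.015):
    k=abs(x-a)<.004
    if k.sum()>5:print(round(a,3),k.sum(),np.median(g[k,2]))
E
```

```text
t: 23.1
ee_pos: [0.5135, -0.0185, 0.0365]
orientation: [0.793, 0.609, 0.001, 0.001]
force: [-1.7, -2.9, 6.2]
grip_width: 0.167
23.25 [ 0.5135 -0.0185  0.0365] [-1.7658 -2.1676  6.0525] [0.7934 0.6086 0.0007 0.001 ] [-0.0357  0.4624 -0.2837  0.8223 -0.0006  1.7972]
0.03 152 0.033239907396870876
0.045 612 0.03451370993565357
0.06 543 0.033554709461528505
0.075 969 0.032574250115276406
0.09 868 0.03143906661915704
0.105 754 0.030407583727182816
0.12 629 0.029361716512846664
0.135 591 0.028246143140371778
0.15 546 0.02722380457455679
0.165 480 0.026137134672263515
0.18 58 0.025175353489296625
```

View pics/v9.png

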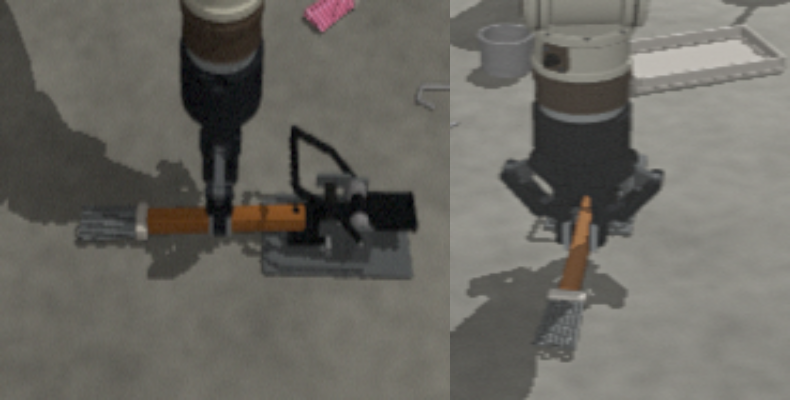

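View pics/wrist9.png

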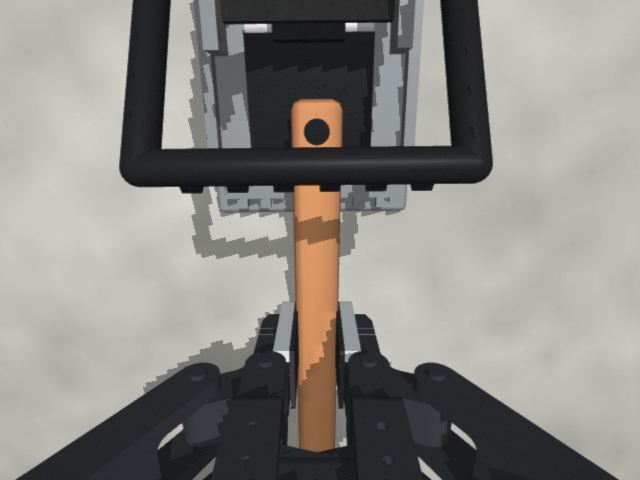

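The brush has slipped in tilt (about 4°, butt up), so the pedal is only down about 1 mm. I'll draw out 6 mm for better leverage and lower further, letting the head rest on the counter.

```bash
python3 -m handwheel '[[1,-0.015,-0.06,0,0],[1,-0.03,-0.12,0,0],[1,-0.03,-0.12,-0.02,0],[1,-0.03,-0.12,-0.04,0],[1,-0.03,-0.12,-0.06,0],[1,-0.03,-0.12,-0.07,0],[1,-0.03,-0.12,-0.08,0],[1,-0.03,-0.12,-0.08,0],[1,-0.03,-0.12,-0.08,0],[1,-0.03,-0.12,-0.08,0]]'
cat > chk.py <<'E'
import sys
from h import *
t=sys.argv[1]
a=cv2.imread(f"pics/scene{t}.png")[180:320,220:430];b=cv2.imread(f"pics/side{t}.png")[150:330,270:390]
cv2.imwrite(f"pics/v{t}.png",cv2.hconcat([cv2.resize(a,(450,400)),cv2.resize(b,(340,400))]))
f=load("wrist"+t)
W=cloud(f);p=f['p'].astype(int)
m=(p[...,0]-p[...,2]>50)
m[:, :250]=0;m[:,380:]=0
g=W[m&np.isfinite(W[...,2])];g=g[(g[:,2]>.005)&(g[:,2]<.12)]
q=g[:,:2]-[.542,.096];x=q@[-.2588,-.9659];print('tip',x.min())
for a in np.arange(.03,.2,.03):
    k=abs(x-a)<.004
    if k.sum()>5:print(round(a,3),k.sum(),np.median(g[k,2]))
E
python3 look.py 10 side scene wrist; python3 chk.py 10
```

```text
t: 24.25
ee_pos: [0.5107, -0.0244, 0.031]
orientation: [0.793, 0.609, -0.001, 0.0]
force: [0.8, -2.1, -1.8]
grip_width: 0.167
24.4 [ 0.5107 -0.0243  0.0312] [ 0.6033 -1.462  -2.1039] [ 0.7934  0.6087 -0.0005  0.0001] [-0.0472  0.4678 -0.2925  0.8111 -0.0007  1.7855]
tip 0.039132972895543586
0.06 765 0.02802288370488239
0.09 905 0.02617464373955474
0.12 669 0.02446019139417196
0.15 563 0.022630452784667843
0.18 359 0.020919977758239238
```

View pics/v10.png

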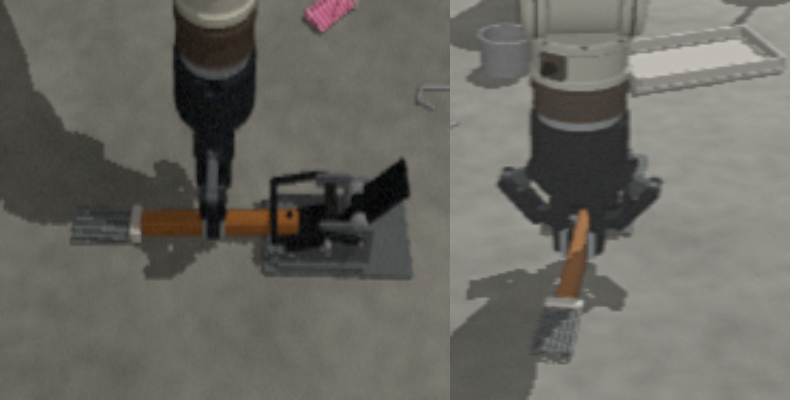

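The trap snapped onto the brush. Now I draw the brush out along the trap's axis.

```bash
python3 -m handwheel '[[1,-0.02,-0.07,0.03,0],[1,-0.05,-0.19,0.04,0],[1,-0.1,-0.39,0.04,0],[1,-0.16,-0.6,0.04,0],[1,-0.23,-0.87,0.04,0],[1,-0.31,-1.16,0.04,0],[1,-0.39,-1.45,0.04,0],[1,-0.39,-1.45,0.04,0],[1,-0.39,-1.45,0.04,0],[1,-0.39,-1.45,0.04,0]]'; python3 look.py 11 side scene wrist; python3 chk.py 11
```

```text
t: 25.4
ee_pos: [0.4916, -0.0965, 0.0334]
orientation: [0.793, 0.609, 0.0, -0.0]
force: [-0.4, 0.3, -0.9]
grip_width: 0.167
25.55 [ 0.4917 -0.0961  0.0333] [ 0.1552 -0.4069  0.4234] [ 0.7931  0.6091  0.     -0.    ] [-0.1931  0.4483 -0.3194  0.8031  0.0001  1.6385]
tip 0.11345022406258176
0.12 922 0.031057955949010577
0.15 1022 0.029292225441184018
0.18 798 0.02742446487865937
```

View pics/v11.png

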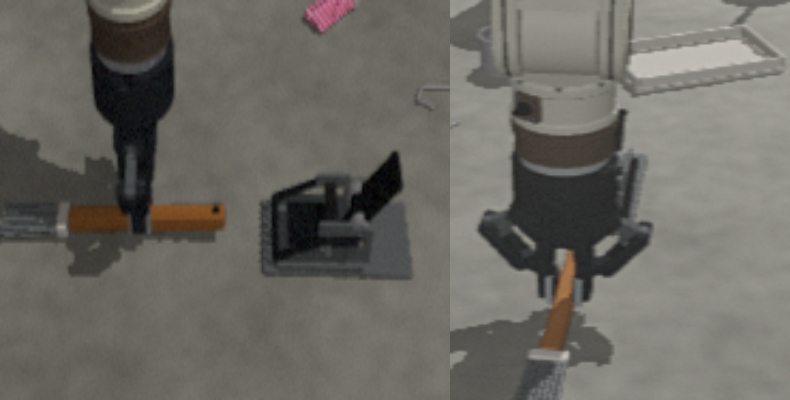

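View pics/wrist11.png

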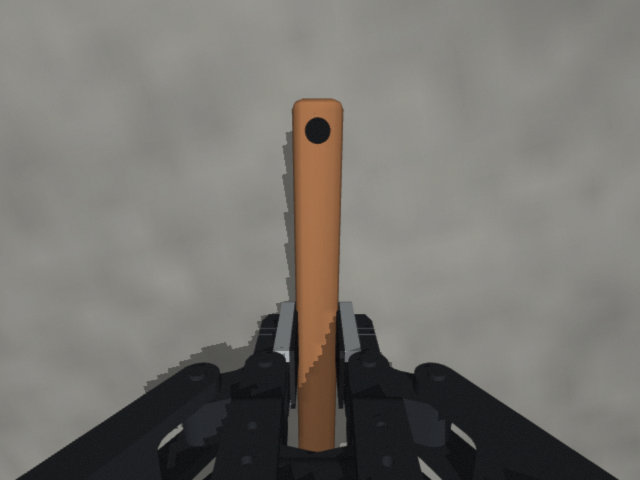

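```bash
python3 -m handwheel '[[1,0,0,-0.05,0],[1,0,0,-0.1,0],[1,0,0,-0.15,0],[1,0,0,-0.18,0],[1,0,0,-0.2,0],[1,0,0,-0.2,0],[0.5,0,0,-0.2,0],[0.2,0,0,-0.2,0],[0,0,0,-0.2,0],[-0.3,0,0,-0.2,0]]';  python3 -m handwheel '[[-1,0,0,0,0],[-1,0,0,0,0],[-1,0,0,0,0],[-1,0,0,0.2,0],[-1,0,0,0.8,0],[-1,0,0,1.5,0],[-1,0,0,2.2,0],[-1,0,0,2.6,0],[-1,0,0,2.6,0],[-1,0,0,2.6,0]]'; python3 look.py 12 side scene wrist; python3 chk.py 12;python3 - <<'E'
from h import *
for n in("scene12","side12"):
    W=cloud(load(n)).reshape(-1,3)
    q=W-[.542,.096,0];x=q[:,:2]@[-.2588,-.9659];y=q[:,:2]@[.9659,-.2588]
    k=(x>.055)&(x<.072)&(abs(y)<.035);print(n,'bow zmax',np.nanmax(q[k,2]))
    k=(x<-.04)&(x>-.08)&(abs(y)<.025);print('tab zmax',np.nanmax(q[k,2]))
E
```

```text
t: 26.55
ee_pos: [0.4914, -0.0966, 0.0231]
orientation: [0.793, 0.609, -0.0, -0.0]
force: [-0.6, -0.7, 0.4]
grip_width: 0.643
t: 27.55
ee_pos: [0.4917, -0.0966, 0.1538]
orientation: [0.793, 0.609, 0.0, 0.0]
force: [0.1, 0.4, -0.2]
grip_width: 1.002
27.7 [ 0.4904 -0.0963  0.1519] [-0.5549  0.0475 -0.7368] [ 0.7933  0.6088 -0.001  -0.0011] [-0.194   0.3084 -0.1695  1.0959  0.      1.6385]
tip 0.11325671768315482
0.12 213 0.01585960548788094
0.15 265 0.015963002086981596
0.18 253 0.016081084697735084
scene12 bow zmax 0.021202627716368643
tab zmax 0.08172611571089429
side12 bow zmax 0.02169249323321992
tab zmax 0.0768393717256918
```

View pics/scene12.png

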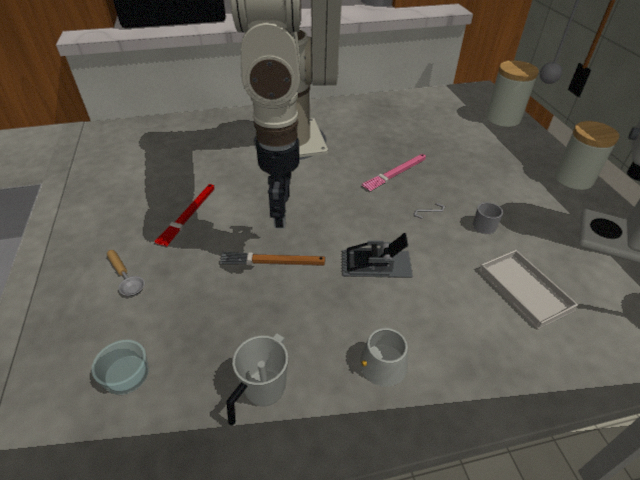

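The brush lies flat from (222,258) to (325,260), clear of the trap. The jaw is shut at (377,255) and the bystanders have not moved. I'm handing it in.

```bash
python3 -c "
from bench import job;print(job.finish_job())"
```

```text
the job is handed in; nothing more can be done
None
```

The trap works: it caught, snapped on the brush, and is shut again, and I handed the job in at about 28 s. No verdict was reported.

- **Setting:** I pressed the tab along its arc until the force rose from about 9 N to about 14 N at the stop. When I lifted off, the tool force was about zero and the jaw stayed open by itself.
- **Tripping:** I held the wooden, grey-headed brush and pushed the pedal down with its butt. The first push only tilted the brush in the grip by about 4°. Pulling out 6 mm and pressing lower then snapped the trap.
- **Hand and fingers:** I saw no contact between the hand or fingers and the bow or pedal.
- **Last checks:** The handle top reads an even 16 mm along its length, so the brush is flat. Its middle is about 230 mm from the trap's centre. The bow is down on the base, the tab edge is back at about 80 mm, and no bystander looks moved in the scene picture. I did not measure the jaw angle directly, nor the bystanders' positions. None of these checks disagreed.

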